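Centre the feeding cup on its stand

TASK

One of the two wooden feeding cups stands off-centre, partly over the edge of its little round stand. With light, slow taps of the fingers from the side, first push it only about half-way and draw the fingers clear so that it settles, then tap it on until its whole foot is inside the pale ring on the top of its stand. Never take it between the fingers, lift it, tip it or push it off, and leave the other cup, the canister and the dropper bottle alone.

Things in the scene. Friction and masses are not known exactly. Their poses are not given: they have to be found in the camera images.
- cup: The cup to centre: wooden egg-cup shape, 54 mm tall, about 80 g: foot 36 mm across, 7 mm thick; stem 16 mm; bowl 34 mm across at 38 to 50 mm up; white top. Loose, top-heavy: slides if pushed at the foot, may tip if pushed at the bowl. Origin: centre of the foot's underside, z up its axis. Starts standing on stand, 24 to 30 mm off its centre in any direction, foot jutting over the edge.
- stand: The stand that carries the off-centre cup: dark wood, round, fixed to the table, 30 mm high: base 94 mm across, flat top 76 mm across with a thin pale inlaid ring (inner diameter 50 mm, flush) round its middle. Origin: centre of its underside; its top is 30 mm above.
- cup_2: The other, identical cup, already centred on stand_2: wooden egg-cup shape, 54 mm tall, about 80 g: foot 36 mm across, 7 mm thick; stem 16 mm; bowl 34 mm across at 38 to 50 mm up; white top. Loose, top-heavy: slides if pushed at the foot, may tip if pushed at the bowl. Origin: centre of the foot's underside, z up its axis.
- stand_2: The other, identical stand (the two stand 14 to 31 cm apart, either one on the left): dark wood, round, fixed to the table, 30 mm high: base 94 mm across, flat top 76 mm across with a thin pale inlaid ring (inner diameter 50 mm, flush) round its middle. Origin: centre of its underside; its top is 30 mm above.
- canister: Loose clear square canister with a lid, 68x58x113 mm, nearer the robot on the left; origin centre of its underside. A bystander.
- dropper: Loose small brown bottle with a black dropper cap, 33 mm across, 102 mm tall, nearer the robot on the right; origin centre of its underside. A bystander.

How it is judged (in metres and radians):
On the way:
1. after a first tap the cup has moved at least 3 mm, is not yet centred to 7 mm, and stands still and untouched (distance of cup from where it was at the start of the episode above 0.003 m and horizontal distance between cup and stand above 0.007 m and angle between cup's own z axis and vertical below 0.05 rad and contact force between the arm and cup below 0.02 N and linear speed of cup below 0.01 m/s), for 0.2 s.
At the end, for the whole second after the job is handed in: The cup stands upright (within 0.05 rad) and at rest on its stand, its axis within 7 mm of the stand's centre (foot wholly inside the ring) (horizontal distance between cup and stand below 0.007 m and angle between cup's own z axis and vertical below 0.05 rad and height (world z) of cup between 0.027 and 0.033 m and linear speed of cup below 0.01 m/s); the robot touches nothing.
It fails at once if the cup tips by more than 0.3 rad or falls off its stand (angle between cup's own z axis and vertical above 0.3 rad or height (world z) of cup below 0.022 m).
It fails at once if the cup is lifted more than 8 mm (height (world z) of cup above 0.038 m).
It fails at once if the cup is taken between the fingers (the point between the pads within 15 mm of its axis, below its top) (horizontal distance between the grasp point and cup below 0.015 m and height (world z) of the grasp point below 0.09 m).
It fails at once if the cup is struck: pushed with more than 12 N or moved faster than 0.15 m/s (contact force between the arm and cup above 12 N or linear speed of cup above 0.15 m/s).
It fails at once if the other cup, the canister or the dropper bottle is moved by more than 8 mm (distance of any of cup_2, canister, dropper from where it was at the start of the episode above 0.008 m).
It also fails if it takes over 48 s, if anything falls off the work surface, if the arm or the gripper's body presses on something with over 40 N, if the wrist force passes 120 N, or if a joint passes its speed limit or range.

ROBOT

A 7-joint arm with a two-finger parallel gripper is mounted at the origin on a cart in front of the work surface, level with it; the furniture and walls round the work are solid. World frame = base frame: x ahead of the robot, y to its left, z up, the work surface at z = 0. Lengths are in mm, angles in rad, forces in N, time in s.
With the tool pointing down it reaches from about 400 to 875 mm from the base axis. Payload 4.4 kg.
Tool frame: the origin (TCP) lies at the very end of the fingers, on their centre line; the grasp point (between the pads) lies 19 mm behind it; z points along the fingers, y is the line along which they close (so a half turn about z gives the same grasp; the last joint's range is limited). The gripper opens to 85 mm and grips with 20 to 120 N. Pads are 22 mm wide; open, the fingers measure 114 mm over their backs; the gripper's body (76 mm by 85 mm) begins 54 mm behind the grasp point. The pads swing forward as they close: fully open they stand 13 mm farther back than shut.
Start: joints at [1.036, 0.628, 0.038, 1.517, -0.027, 0.996, -0.02], TCP at [293.709, -579.873, 231.313] pointing down, gripper open.
Joint ranges: [-3.06, 3.06], [-0.37, 2.12], [-1.25, 1.32], [0.18, 2.47], [-1.1, 4.24], [0.23, 1.98], [-2.94, 2.94]. Speed limits (rad/s): [2.57, 2.57, 3.14, 3.14, 3.14, 3.14, 3.14].

INTERFACE

Orientations are given as [roll, pitch, yaw] about the fixed x, y, z axes, in that order (R = Rz(yaw) Ry(pitch) Rx(roll)).
In Python, from cell import read_state, get_image, camera_params, finish_job gives the robot as it stands.
- The arm moves only by the tool arm_command, never from a script. Its argument "deltas" is a list of rows, each an object of numbers: "dx", "dy", "dz": the shift along the world's x, y, z in m; "yaw": the turn about the world's z in degrees; "jaw": the opening, from 0 (shut) to 1 (fully open). A call has 1 to 20 rows; each row is the pose to reach, as a shift and turn from the pose commanded when the call began; what a row does not reach only later rows make up. A row lasts 1/10 s, in which the tool goes at most 50 mm and 8.59 degrees, less where a joint would pass 70% of its speed; a pose out of reach is approached as far as the arm can. A call with a gripper value outside its range is refused whole. The fingers move at their own pace and stop on an object; the grip force is fixed at half the most. Time passes only in rows, so rows that repeat a pose let the fingers close. It gives the time, the measured TCP pose, the force, the opening and the grip force at its end, in the units of the state.
- read_state(): the state, without advancing time (a new reading comes with each control period).
- get_image(name): name is "side" or "top" or "wrist"; returns (picture, depth): 420x560x3 uint8, red, green, blue; 420x560 float32, mm along the optical axis (not along the pixel's ray), 0 where there is no reading.
- camera_params(name): a dict with "camera_matrix" (3x3 intrinsics, pixels), "k1" (the pictures are not rectified: a ray, as slopes to the right and down, at radius r is drawn at 1 + k1 r^2 times it, then the intrinsics apply), "extrinsics" (4x4, takes a point from camera to world coordinates). Camera axes: x right, y down, z forward; pixel columns grow to the right and rows downward; lengths in mm; the calibration is good to about 2 mm. A picture is of the moment at which its call begins: read the wrist's pose just before it. camera_params takes no time and is no camera call; for the wrist camera it gives the pose at the moment of the call.
- finish_job(): hands the job in; it is judged then, once.
The state is a dict: "clock": time; "qpos": joint angles; "qd": joint speeds; "tau": joint torques, N m; "eef_pos": TCP position; "tool_rot": TCP orientation; "force": force on the tool from outside, world axes, zero at the start; "torque": the same for the moment, N m; "width": finger opening in mm; "gripper_force": force on a finger pad.
Only numpy, scipy, OpenCV 4.12 (cv2) and the standard library are available. Lean on these libraries where they do the work, as an engineer would, in place of code of your own. Each camera call takes 0.05 s, during which the arm holds its last target. There are 200 camera calls.

## Working session

There is one attempt and no reset: what is moved stays moved. The work goes in short steps, Python scripts to look and compute and a tool call to move; the robot and the scene stay as the last step left them, time stands still between calls to the robot, and variables do not carry over. Pictures are saved under pics/ and viewed, at most 10 in all, crops included, and the job is handed in when it is done.

Besides the shell and the picture viewer there is one more tool, called in YAML: its name, and indented under it one key for each argument. arm_command: Moves the arm, as the interface text tells. Its arguments: {"type":"object","properties":{"deltas":{"type":"array"}},"required":["deltas"]}

```bash
mkdir -p pics
cat > h.py <<'E'
import numpy as np, cv2
from cell import read_state,get_image,camera_params,finish_job
def ray(cp,u,v):
    K=np.array(cp["camera_matrix"]);k=cp["k1"]
    p=np.array([(u-K[0,2])/K[0,0],(v-K[1,2])/K[1,1]])
    s=cv2.undistortPoints(np.array([[[u,v]]],float),K,np.array([k,0,0,0,0.]))[0,0]
    E=np.array(cp["extrinsics"]);return E[:3,3],E[:3,:3]@np.array([s[0],s[1],1.])
def onplane(cp,u,v,z):
    o,d=ray(cp,u,v);return o+d*(z-o[2])/d[2]
def cloud(cp,dep):
    K=np.array(cp["camera_matrix"]);h,w=dep.shape
    uv=np.stack(np.meshgrid(np.arange(w),np.arange(h)),-1).reshape(-1,1,2).astype(float)
    s=cv2.undistortPoints(uv,K,np.array([cp["k1"],0,0,0,0.]))[:,0]
    P=np.c_[s,np.ones(len(s))]*dep.reshape(-1,1)
    E=np.array(cp["extrinsics"]);return (P@E[:3,:3].T+E[:3,3]).reshape(h,w,3)
E
python3 - <<'E'
from h import *
s=read_state();print({k:np.round(v,3) for k,v in s.items()})
for n in("top","side"):
    im,d=get_image(n);cp=camera_params(n);print(n,np.round(cp["extrinsics"],3).tolist(),cp["camera_matrix"],cp["k1"])
    cv2.imwrite(f"pics/{n}0.png",im[...,::-1]);np.save(f"{n}0.npy",d)
E
```

```text
{'clock': np.float64(0.0), 'qpos': array([ 1.036,  0.629,  0.038,  1.518, -0.027,  0.996, -0.02 ]), 'qd': array([-0.   , -0.   ,  0.002,  0.001,  0.001, -0.   , -0.001]), 'tau': array([ 1.0000e-03, -5.6340e+01,  1.2270e+00, -1.9344e+01,  1.1000e-02,
        1.1000e-02, -0.0000e+00]), 'eef_pos': array([ 293.423, -579.305,  230.392]), 'tool_rot': array([-3.14 ,  0.   ,  0.469]), 'force': array([ 0.327, -0.23 ,  0.346]), 'torque': array([ 0.04 ,  0.016, -0.016]), 'gripper_force': np.float64(0.0), 'width': np.float64(85.356)}
top [[0.015, -0.997, 0.082, 398.394], [-0.999, -0.017, -0.027, 32.483], [0.029, -0.082, -0.996, 1084.93], [0.0, 0.0, 0.0, 1.0]] [[528.46221515   0.         280.7937549 ]
 [  0.         528.46221515 206.89435034]
 [  0.           0.           1.        ]] 0.042943202196294314
side [[-0.95, -0.169, 0.262, 260.658], [-0.31, 0.442, -0.841, 737.157], [0.026, -0.881, -0.473, 471.548], [0.0, 0.0, 0.0, 1.0]] [[389.82243305   0.         279.49397691]
 [  0.         389.82243305 209.87785577]
 [  0.           0.           1.        ]] -0.04629188098635724
```

View pics/top0.png

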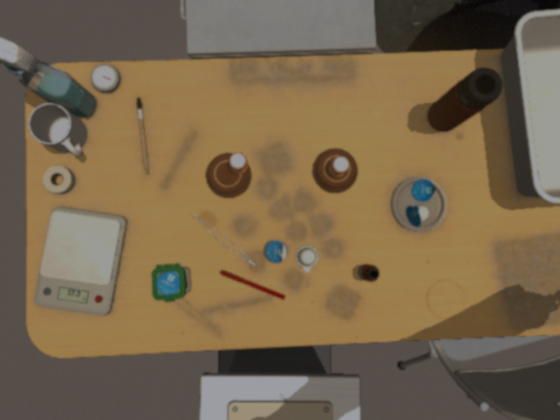

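View pics/side0.png

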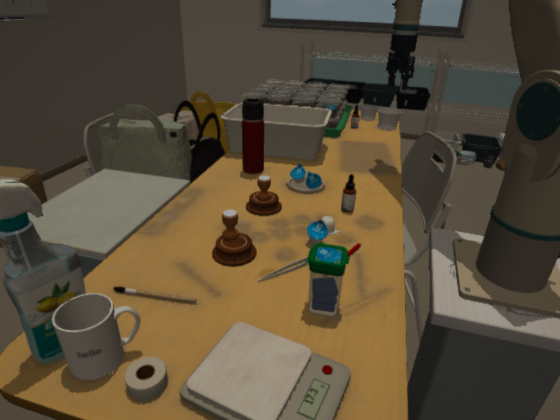

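The top view shows the two stands at about (229,174) and (335,170), with white cup tops at (237,161) and (341,164). The left one looks off-centre, with its ring exposed. Next I measure both.

```bash
cat >> h.py <<'E'
def cuptop(im,cp,c,z=84,r=24):
    hsv=cv2.cvtColor(im,cv2.COLOR_RGB2HSV)
    m=((hsv[...,1]<70)&(hsv[...,2]>130)).astype(np.uint8)
    k=np.zeros_like(m);cv2.circle(k,c,r,1,-1);m*=k
    n,l,s,ce=cv2.connectedComponentsWithStats(m)
    i=1+np.argmax(s[1:,4]);return onplane(cp,*ce[i],z)[:2],s[i],ce[i]
E
python3 - <<'E'
from h import *
im=cv2.imread("pics/top0.png")[...,::-1].copy();d=np.load("top0.npy");cp=camera_params("top");C=cloud(cp,d)
hsv=cv2.cvtColor(im,cv2.COLOR_RGB2HSV)
for c,t in(((229,174),(237,161)),((335,170),(341,164))):
    xy,s,ce=cuptop(im,cp,t);print("top",xy.round(1),s,ce.round(1))
    y,x=c;P=C[x-32:x+32,y-32:y+32].reshape(-1,3)
    q=P[(P[:,2]>24)&(P[:,2]<36)];e=cv2.minEnclosingCircle(q[:,:2].astype(np.float32));print("stand depth",len(q),np.round(e[0],1),e[1])
    q=P[(P[:,2]>60)];print("cup hi",len(q),q.mean(0).round(1),(q.max(0)+q.min(0))/2)
    # dark stand base outline
    m=((hsv[...,2]<110)).astype(np.uint8);k=np.zeros_like(m);cv2.circle(k,c,32,1,-1);m*=k
    cs=max(cv2.findContours(m,0,1)[0],key=cv2.contourArea);h=cv2.convexHull(cs);el=cv2.fitEllipse(h);print("base",el,onplane(cp,*el[0],5).round(1))
cv2.imwrite("pics/c0.png",cv2.resize(im[130:220,180:390,::-1],None,fx=3.8,fy=3.8,interpolation=2))
E
```

```text
top [569.1  89.4] [230 153  16  15 177] [237.3 160.1]
stand depth 902 [552.2 112.4] 37.92995834350586
cup hi 270 [556.3  85.4 153.6] [492.06221386  69.15636026 576.99747188]
base ((228.08241271972656, 175.24383544921875), (44.26565933227539, 45.12013244628906), 119.14392852783203) [550.8 112.2   5. ]
top [ 565.9 -109. ] [334 157  15  15 172] [340.9 163.8]
stand depth 777 [ 566.  -107.2] 38.049076080322266
cup hi 271 [553.9 -97.3 149.5] [490.25058477 -45.56775476 576.74766103]
base ((334.5174560546875, 170.39279174804688), (44.347599029541016, 45.02420425415039), 96.42228698730469) [ 565.  -107.1    5. ]
```

View pics/c0.png

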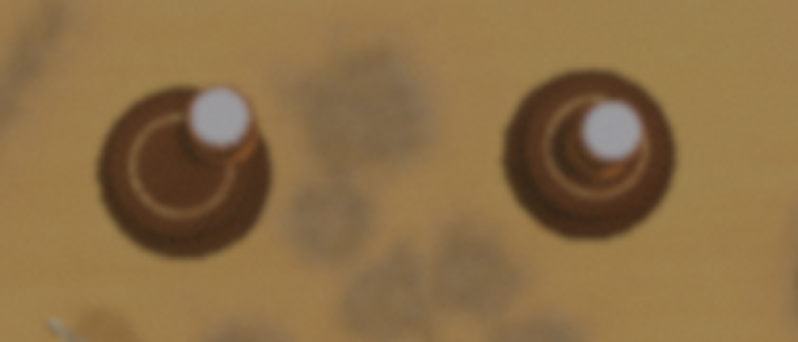

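The left cup is the off-centre one: stand at about (552,112), cup about (569,89), so the push direction is roughly (-0.59, +0.80). I bring the shut gripper above and behind the cup, turned so the narrow pad edges face the push direction.

arm_command:
  deltas:
    - {"dx":0.01,"dy":0.02,"yaw":4,"jaw":0}
    - {"dx":0.03,"dy":0.055,"yaw":12,"jaw":0}
    - {"dx":0.05,"dy":0.1,"yaw":20,"jaw":0}
    - {"dx":0.07,"dy":0.14,"yaw":28,"jaw":0}
    - {"dx":0.09,"dy":0.18,"yaw":36,"jaw":0}
    - {"dx":0.11,"dy":0.22,"yaw":44,"jaw":0}
    - {"dx":0.13,"dy":0.26,"yaw":52,"jaw":0}
    - {"dx":0.15,"dy":0.3,"yaw":60,"jaw":0}
    - {"dx":0.17,"dy":0.34,"yaw":68,"jaw":0}
    - {"dx":0.19,"dy":0.38,"yaw":76,"jaw":0}
    - {"dx":0.21,"dy":0.42,"yaw":84,"jaw":0}
    - {"dx":0.23,"dy":0.46,"yaw":92,"jaw":0}
    - {"dx":0.25,"dy":0.5,"yaw":99.5,"jaw":0}
    - {"dx":0.27,"dy":0.54,"yaw":99.5,"jaw":0}
    - {"dx":0.29,"dy":0.58,"yaw":99.5,"jaw":0}
    - {"dx":0.305,"dy":0.61,"yaw":99.5,"jaw":0}
    - {"dx":0.315,"dy":0.622,"yaw":99.5,"jaw":0}
    - {"dx":0.315,"dy":0.622,"yaw":99.5,"jaw":0}
    - {"dx":0.315,"dy":0.622,"yaw":99.5,"jaw":0}
    - {"dx":0.315,"dy":0.622,"yaw":99.5,"jaw":0}

```text
invalid input at $.deltas[0]: expected keys dx, dy, dz, yaw, jaw
```

arm_command:
  deltas:
    - {"dx":0.01,"dy":0.02,"dz":0,"yaw":4,"jaw":0}
    - {"dx":0.03,"dy":0.055,"dz":0,"yaw":12,"jaw":0}
    - {"dx":0.05,"dy":0.1,"dz":0,"yaw":20,"jaw":0}
    - {"dx":0.07,"dy":0.14,"dz":0,"yaw":28,"jaw":0}
    - {"dx":0.09,"dy":0.18,"dz":0,"yaw":36,"jaw":0}
    - {"dx":0.11,"dy":0.22,"dz":0,"yaw":44,"jaw":0}
    - {"dx":0.13,"dy":0.26,"dz":0,"yaw":52,"jaw":0}
    - {"dx":0.15,"dy":0.3,"dz":0,"yaw":60,"jaw":0}
    - {"dx":0.17,"dy":0.34,"dz":0,"yaw":68,"jaw":0}
    - {"dx":0.19,"dy":0.38,"dz":0,"yaw":76,"jaw":0}
    - {"dx":0.21,"dy":0.42,"dz":0,"yaw":84,"jaw":0}
    - {"dx":0.23,"dy":0.46,"dz":0,"yaw":92,"jaw":0}
    - {"dx":0.25,"dy":0.5,"dz":0,"yaw":99.5,"jaw":0}
    - {"dx":0.27,"dy":0.54,"dz":0,"yaw":99.5,"jaw":0}
    - {"dx":0.29,"dy":0.58,"dz":0,"yaw":99.5,"jaw":0}
    - {"dx":0.305,"dy":0.61,"dz":0,"yaw":99.5,"jaw":0}
    - {"dx":0.315,"dy":0.622,"dz":0,"yaw":99.5,"jaw":0}
    - {"dx":0.315,"dy":0.622,"dz":0,"yaw":99.5,"jaw":0}
    - {"dx":0.315,"dy":0.622,"dz":0,"yaw":99.5,"jaw":0}
    - {"dx":0.315,"dy":0.622,"dz":0,"yaw":99.5,"jaw":0}

```text
clock: 2.1
eef_pos: [608.0, 40.0, 231.0]
tool_rot: [-3.14, 0.0, 2.203]
force: [0.9, 0.2, 0.4]
width: -0.2
gripper_force: 0.0
```

Run:
```python
from h import *
s=read_state();print(s["clock"],s["eef_pos"].round(1) if hasattr(s["eef_pos"],"round") else s["eef_pos"],s["tool_rot"],s["width"],s["qpos"])
a,_=get_image("wrist");b,_=get_image("side");print(np.round(camera_params("wrist")["extrinsics"],2).tolist())
cv2.imwrite("pics/w1.png",np.hstack([cv2.resize(a,(400,300)),cv2.resize(b[60:300,150:470],(400,300))])[...,::-1])
```

```text
2.1 [608.  40. 231.] [-3.13971135e+00  4.11164701e-04  2.20318783e+00] -0.16156968358045012 [ 0.16523837  0.60205202 -0.45139343  1.62699414  0.30258776  0.98403888
  0.24597486]
[[0.81, 0.57, 0.17, 565.18], [0.59, -0.77, -0.23, 100.87], [-0.0, 0.29, -0.96, 373.28], [0.0, 0.0, 0.0, 1.0]]
```

View pics/w1.png

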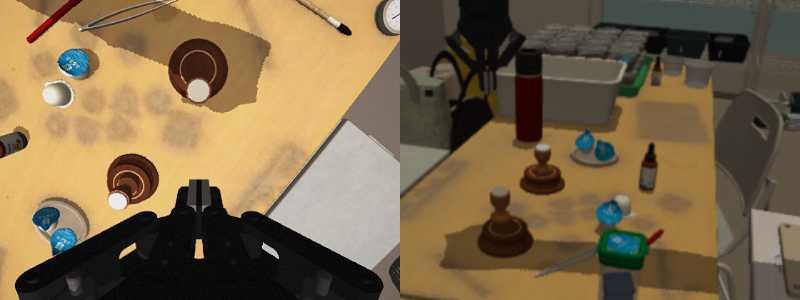

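The wrist view shows the off-centre cup's white top at about (197,91) in the left half and its stand ring at (198,72). The finger tips are at (198,182), behind the cup on the push line. I measure again from this view.

```bash
cat >> h.py <<'E'
def stand(im,dep,cp,c,R=60):
    C=cloud(cp,dep);u,v=c;P=C[max(0,v-R):v+R,max(0,u-R):u+R].reshape(-1,3)
    q=P[(P[:,2]>26)&(P[:,2]<34)][:,:2];h=cv2.convexHull(q.astype(np.float32))[:,0].astype(float)
    from scipy.optimize import least_squares
    r=least_squares(lambda p:np.hypot(*(h-p[:2]).T)-38,q.mean(0),loss="soft_l1");return r.x,np.abs(r.fun).mean()
E
python3 - <<'E'
from h import *
cp=camera_params("wrist");im,d=get_image("wrist")
print(cuptop(im,cp,(276,127)),stand(im,d,cp,(277,105)))
E
```

```text
(array([570.18930294,  91.72584782]), array([262, 111,  31,  32, 777], dtype=int32), array([276.86743887, 126.6023166 ])) (array([552.84431093, 114.01981483]), np.float64(0.45956709075698665))
```

arm_command:
  deltas:
    - {"dx":-0.002,"dy":0.003,"dz":-0.02,"yaw":1.5,"jaw":0}
    - {"dx":-0.004,"dy":0.006,"dz":-0.05,"yaw":1.5,"jaw":0}
    - {"dx":-0.006,"dy":0.009,"dz":-0.08,"yaw":1.5,"jaw":0}
    - {"dx":-0.008,"dy":0.012,"dz":-0.11,"yaw":1.5,"jaw":0}
    - {"dx":-0.01,"dy":0.014,"dz":-0.14,"yaw":1.5,"jaw":0}
    - {"dx":-0.01,"dy":0.014,"dz":-0.165,"yaw":1.5,"jaw":0}
    - {"dx":-0.01,"dy":0.014,"dz":-0.185,"yaw":1.5,"jaw":0}
    - {"dx":-0.01,"dy":0.014,"dz":-0.195,"yaw":1.5,"jaw":0}
    - {"dx":-0.01,"dy":0.014,"dz":-0.198,"yaw":1.5,"jaw":0}
    - {"dx":-0.01,"dy":0.014,"dz":-0.198,"yaw":1.5,"jaw":0}
    - {"dx":-0.01,"dy":0.014,"dz":-0.198,"yaw":1.5,"jaw":0}
    - {"dx":-0.01,"dy":0.014,"dz":-0.198,"yaw":1.5,"jaw":0}

```text
clock: 3.45
eef_pos: [599.5, 56.2, 34.4]
tool_rot: [3.14, 0.001, 2.231]
force: [0.9, -0.1, -0.9]
width: 0.1
gripper_force: 0.0
```

Run:
```python
from h import *
cp=camera_params("wrist");a,_=get_image("wrist");b,_=get_image("side")
cv2.imwrite("pics/w2.png",np.hstack([cv2.resize(a,(400,300)),cv2.resize(b[170:290,170:330],(400,300),interpolation=2)])[...,::-1])
s=read_state();print(s["eef_pos"],s["tool_rot"],s["force"])
cp=camera_params("top");im,d=get_image("top")
print(stand(im,d,cp,(229,174),35),cuptop(im,cp,(237,160)))
```

```text
[599.22024733  56.15358713  34.13927006] [3.14043019e+00 6.93626530e-04 2.23144506e+00] [ 0.72944781 -0.22892137 -0.4524632 ]
(array([552.17183368, 112.04780606]), np.float64(0.5888699857446871)) (array([568.87833108,  89.26563449]), array([231, 154,  14,  14, 159], dtype=int32), array([237.39622642, 160.21383648]))
```

View pics/w2.png

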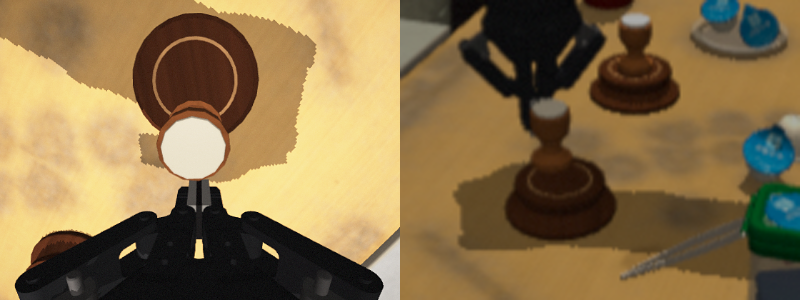

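The wrist view shows the finger tips at (198,185), directly behind the cup on the line through cup and ring centre. The side view shows the tips at foot height, clear of cup_2. Now the first slow half-way tap, then withdraw.

arm_command:
  deltas:
    - {"dx":-0.0025,"dy":0.0032,"dz":-0.001,"yaw":0,"jaw":0}
    - {"dx":-0.0049,"dy":0.0063,"dz":-0.001,"yaw":0,"jaw":0}
    - {"dx":-0.0074,"dy":0.0095,"dz":-0.001,"yaw":0,"jaw":0}
    - {"dx":-0.0083,"dy":0.0107,"dz":-0.001,"yaw":0,"jaw":0}
    - {"dx":-0.0092,"dy":0.0119,"dz":-0.001,"yaw":0,"jaw":0}
    - {"dx":-0.0101,"dy":0.013,"dz":-0.001,"yaw":0,"jaw":0}
    - {"dx":-0.011,"dy":0.0142,"dz":-0.001,"yaw":0,"jaw":0}
    - {"dx":-0.012,"dy":0.0154,"dz":-0.001,"yaw":0,"jaw":0}
    - {"dx":-0.0129,"dy":0.0166,"dz":-0.001,"yaw":0,"jaw":0}
    - {"dx":-0.0138,"dy":0.0178,"dz":-0.001,"yaw":0,"jaw":0}
    - {"dx":-0.0147,"dy":0.019,"dz":-0.001,"yaw":0,"jaw":0}
    - {"dx":-0.0156,"dy":0.0201,"dz":-0.001,"yaw":0,"jaw":0}
    - {"dx":-0.0166,"dy":0.0213,"dz":-0.001,"yaw":0,"jaw":0}
    - {"dx":-0.0172,"dy":0.0221,"dz":-0.001,"yaw":0,"jaw":0}
    - {"dx":-0.0172,"dy":0.0221,"dz":-0.001,"yaw":0,"jaw":0}
    - {"dx":-0.0147,"dy":0.019,"dz":-0.001,"yaw":0,"jaw":0}
    - {"dx":-0.011,"dy":0.0142,"dz":-0.001,"yaw":0,"jaw":0}
    - {"dx":-0.0074,"dy":0.0095,"dz":-0.001,"yaw":0,"jaw":0}
    - {"dx":-0.0074,"dy":0.0095,"dz":-0.001,"yaw":0,"jaw":0}
    - {"dx":-0.0074,"dy":0.0095,"dz":-0.001,"yaw":0,"jaw":0}

```text
clock: 5.6
eef_pos: [591.4, 65.2, 32.2]
tool_rot: [3.142, -0.0, 2.231]
force: [-0.3, -1.1, -0.1]
width: 0.0
gripper_force: 0.0
```

```bash
cat > m.py <<'E'
from h import *
import sys
s=read_state();print(s["clock"],s["eef_pos"],s["tool_rot"][2],s["force"])
cp=camera_params("wrist");a,d=get_image("wrist");print("wrist",cuptop(a,cp,(276,180),r=75),stand(a,d,cp,(273,105),110))
cp=camera_params("top");im,d=get_image("top");print("top",stand(im,d,cp,(229,174),35),cuptop(im,cp,(233,165)))
cv2.imwrite(f"pics/{sys.argv[1]}.png",np.hstack([cv2.resize(a,(400,300)),cv2.resize(im[135:210,180:280],(400,300),interpolation=2)])[...,::-1])
E
python3 m.py w3
```

```text
5.6 [591.41041984  65.23882265  32.2426681 ] 2.230673652741695 [-0.26249581 -1.10961632 -0.14400497]
wrist (array([562.75618257, 102.59055054]), array([ 230,  164,   93,   89, 6367], dtype=int32), array([275.76346788, 208.44463641])) (array([552.60024279, 113.86977077]), np.float64(0.2662037194233113))
top (array([551.85271884, 112.17227127]), np.float64(0.6532162164390061)) (array([562.28948897,  99.81131124]), array([225, 157,  14,  14, 157], dtype=int32), array([231.78343949, 163.52229299]))
```

View pics/w3.png

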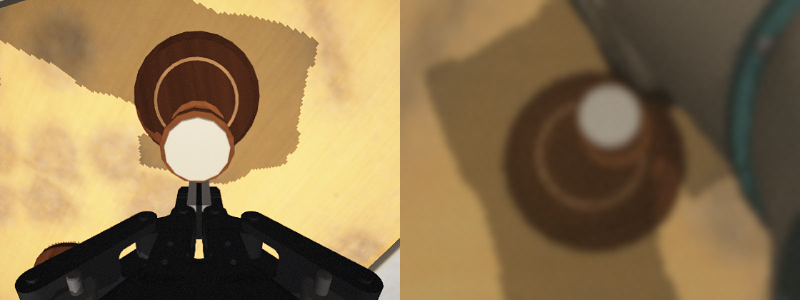

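After the first tap the cup stands upright and clear of the tips. Its white top is at (197,149) in the wrist view, still about 15.7 mm off the ring centre. Now the second tap, the rest of the way.

arm_command:
  deltas:
    - {"dx":-0.0006,"dy":0.0038,"dz":0,"yaw":3,"jaw":0}
    - {"dx":-0.0045,"dy":0.0083,"dz":0,"yaw":3,"jaw":0}
    - {"dx":-0.0065,"dy":0.0106,"dz":0,"yaw":3,"jaw":0}
    - {"dx":-0.0075,"dy":0.0117,"dz":0,"yaw":3,"jaw":0}
    - {"dx":-0.0085,"dy":0.0129,"dz":0,"yaw":3,"jaw":0}
    - {"dx":-0.0094,"dy":0.014,"dz":0,"yaw":3,"jaw":0}
    - {"dx":-0.0104,"dy":0.0151,"dz":0,"yaw":3,"jaw":0}
    - {"dx":-0.0114,"dy":0.0163,"dz":0,"yaw":3,"jaw":0}
    - {"dx":-0.0124,"dy":0.0174,"dz":0,"yaw":3,"jaw":0}
    - {"dx":-0.0134,"dy":0.0185,"dz":0,"yaw":3,"jaw":0}
    - {"dx":-0.0143,"dy":0.0197,"dz":0,"yaw":3,"jaw":0}
    - {"dx":-0.0153,"dy":0.0208,"dz":0,"yaw":3,"jaw":0}
    - {"dx":-0.0163,"dy":0.0219,"dz":0,"yaw":3,"jaw":0}
    - {"dx":-0.0173,"dy":0.0231,"dz":0,"yaw":3,"jaw":0}
    - {"dx":-0.0182,"dy":0.0242,"dz":0,"yaw":3,"jaw":0}
    - {"dx":-0.0182,"dy":0.0242,"dz":0,"yaw":3,"jaw":0}
    - {"dx":-0.015,"dy":0.0205,"dz":0,"yaw":3,"jaw":0}
    - {"dx":-0.01,"dy":0.0147,"dz":0,"yaw":3,"jaw":0}
    - {"dx":-0.005,"dy":0.009,"dz":0,"yaw":3,"jaw":0}
    - {"dx":-0.005,"dy":0.009,"dz":0,"yaw":3,"jaw":0}

```text
clock: 7.7
eef_pos: [587.5, 72.6, 32.2]
tool_rot: [3.142, 0.001, 2.281]
force: [1.0, -0.6, 0.1]
width: -0.1
gripper_force: 0.0
```

```bash
python3 m.py w4
```

```text
7.7 [587.49242192  72.60599957  32.21853158] 2.2811604063066895 [ 0.95737341 -0.64338731  0.10739697]
wrist (array([553.90638836, 113.78633556]), array([ 233,  143,   94,   93, 6705], dtype=int32), array([279.47934377, 189.01222968])) (array([552.66017729, 113.91210625]), np.float64(0.1883304495066023))
top (array([552.13333933, 112.4595254 ]), np.float64(0.7395976931302052)) (array([553.2487772 , 111.14237491]), array([219, 161,  14,  15, 156], dtype=int32), array([225.71794872, 168.1025641 ]))
```

View pics/w4.png

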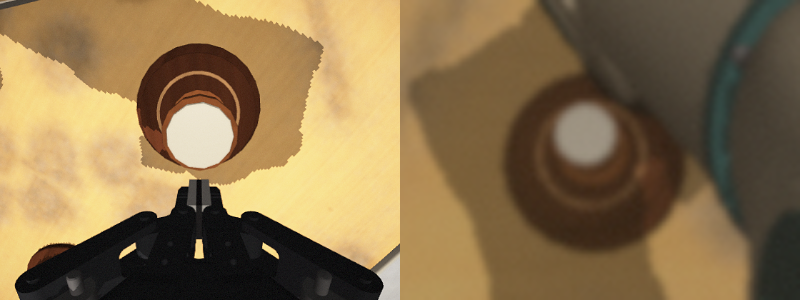

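The foot now sits inside the ring: white top at (201,136) in the wrist view, less than 2 mm off in both cameras, with the fingers clear. I retreat a little further and hand in.

arm_command:
  deltas:
    - {"dx":0.007,"dy":-0.008,"dz":0,"yaw":0,"jaw":0}
    - {"dx":0.014,"dy":-0.016,"dz":0,"yaw":0,"jaw":0}
    - {"dx":0.014,"dy":-0.016,"dz":0,"yaw":0,"jaw":0}
    - {"dx":0.014,"dy":-0.016,"dz":0,"yaw":0,"jaw":0}
    - {"dx":0.014,"dy":-0.016,"dz":0,"yaw":0,"jaw":0}

```text
clock: 8.3
eef_pos: [600.0, 58.9, 32.3]
tool_rot: [-3.142, -0.001, 2.284]
force: [-0.8, 0.5, 0.1]
width: 0.0
gripper_force: 0.0
```

```bash
python3 -c "
from cell import *
print(finish_job())"
```

```text
the job is handed in; nothing more can be done
None
```

I centred the cup in two light taps, settling it between them: both cameras put it within 2 mm of the ring's centre, the fingers were drawn clear, and the job was handed in at about 8 s (no verdict was returned).

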